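# Load the rice cooker with the egg basket

## Task

Get the eggs ready for steaming: press the release button on the front of the rice cooker and keep clear so that the lid springs fully open by itself, then lift the basket of eggs by its middle grip and stand it level on the bottom of the pot. Finally swing the lid down and press it shut until it latches and stays shut. Treat the eggs gently and knock nothing over.

Things in the scene. Friction and masses are not known exactly. Their poses are not given: they have to be found in the camera images.
- cooker: round white rice cooker, fixed, 195 mm across, 154 mm high with the lid shut. Origin: on the pot's vertical axis at worktop height; x points from its front to its back (hinge side), z up. On its front (-x) is a console whose face slopes: outward normal (-0.469, 0, 0.883) here, 28 degrees from vertical. The lid's front rises straight up beside it, from x = -0.113: tilt the tool to stay out of its way
- button_top (a point): middle of the face of the release button (grey pad, 28 mm up the slope by 40 mm wide, 9 mm proud of the console); moves with the button. Unpressed it is at (-0.134, 0, 0.102) in the cooker's frame; pushed along the console's inward normal, (0.469, 0, -0.883) in that frame
- button (a joint): travel of the release button in m: 0 = out, 0.008 = fully in; sprung back, about 2 N at first and 6 N fully in. Pressed 4 to 6 mm in, it frees the lid's catch
- lid_hinge (a point): middle of the lid's hinge line (along the cooker's y), fixed at (0.103, 0, 0.110) in its frame. A damped spring swings the lid open in about 1 s once the catch is freed and holds it open. Pushing it down takes 2 to 3 N at its front, to just below shut (-0.005 rad) for a sure click; let go before the click, it reopens
- lid_front (a point): point on the lid's outer top face near its front, at (-0.165, 0, 0.044) in the lid's frame: push the open lid down here from behind with shut fingers pointing down, along the arc about the hinge, and press here to latch it
- pot (a point): middle of the pot's flat bottom inside the cooker, at (0, 0, 0.018) in its frame. The pot is round, 146 mm across inside, its mouth at z = 0.110 in that frame
- basket_grip (a point): centre of the upright round black grip (18 mm thick, 36 mm long) in the middle of the loose steel basket. Basket: 135 mm across, rim 50 mm below this point, feet 97 mm below it, about 0.34 kg with the eggs. Axes: the basket's, z up. Standing in the pot this point is 0.115 m above the cooker's origin
- egg_one: brown egg, 57 x 44 x 44 mm, lying loose in the basket beside the post; its top is 36 mm below the grip's centre. Origin: centre of its underside as it lies
- egg_two: a second egg like it, on the other side of the post
- board: wooden chopping board, 235 x 340 x 22 mm, fixed; the basket and a lemon are on it. Origin: centre of its underside
- pepper_mill: dark wooden pepper mill, 58 x 58 x 170 mm, upright; origin at its foot
- lid: white lid. Origin on the hinge line; shut, its axes are the cooker's; opening turns it about y, front up, by 1.2 rad (69 degrees). In its frame: 195 mm round part centred at x = -0.103, flat top z = 0.044; beak 70 mm wide to x = -0.216, top z = 0.032. Open, it leans over the back of the pot: lower the basket with a tool tilted about 25 degrees, its upper end away from the lid
- tin: small food tin with a printed wrapper, 57 x 57 x 72 mm, upright; origin at its foot
Things that resemble listed ones, but are neither listed nor needed, are in the scene too. Of the things shaped like the part that bears basket_grip, the bare steel one is meant.

How it is judged:
By the outcome, as a careful person would: the job done as asked, in the order asked, and still so for the second after the job is handed in, with the robot touching nothing.
It also fails if it takes over 64 s, if anything falls off the work surface, if the arm or the gripper's body presses on something with over 40 N, if the wrist force passes 120 N, or if a joint passes its speed limit or range.

## Robot

A 6-joint arm with a two-finger parallel gripper is mounted at the origin on a cart in front of the work surface, level with it; the furniture and walls round the work are solid. World frame = base frame: x ahead of the robot, y to its left, z up, the work surface at z = 0. Lengths are in m, angles in rad, forces in N, time in s.
With the tool pointing down it reaches from about 0.3 to 0.775 m from the base axis. Payload 14.6 kg.
Tool frame: the origin (TCP) lies midway between the tips of the shut fingers; the grasp point (between the pads) lies 19 mm behind it; z points along the fingers, y is the line along which they close (so a half turn about z gives the same grasp; the last joint's range is limited). The gripper opens to 94 mm and grips with 3 to 60 N. Pads are 16 mm wide; open, the fingers measure 119 mm over their backs; the gripper's body (75 mm by 177 mm) begins 78 mm behind the grasp point.
Start: joints at [-1.416, 0.3, 1.521, -0, 1.321, -0.067], TCP at [0.121, -0.537, 0.205] pointing down, gripper open.
Joint ranges: [-3.03, 3.03], [-0.79, 2.21], [0.23, 2.52], [-1.04, 4.18], [0, 3.07], [-2.55, 2.55]. Speed limits (rad/s): [2.22, 2.22, 2.57, 3.14, 3.14, 3.14].

## Interface

Orientations are given as [roll, pitch, yaw] about the fixed x, y, z axes, in that order (R = Rz(yaw) Ry(pitch) Rx(roll)).
In Python, from station import ctrl gives the robot as it stands. The module is installed in compiled form; this text tells all that it offers.
- The arm moves only by the tool servo_tool, never from a script. Its argument "plan" is a list of rows, each a list of 7 numbers: the opening in per cent of the stroke, from 0 (shut) to 100 (fully open), then the shift along the tool's x, y, z in m, then the turn, a rotation vector about the tool's x, y, z in rad. A call has exactly 8 rows; each row shifts and turns the commanded pose from where the row before left it, along the tool's axes as they then stand; what a row does not reach is not made up. A row lasts 1/8 s, in which the tool goes at most 62.5 mm and 10.7 degrees, less where a joint would pass 70% of its speed; a pose out of reach is approached as far as the arm can. A call with a gripper value outside its range is refused whole. The fingers move at their own pace and stop on an object; "force" is the grip in N (left out, the last holds). Time passes only in rows, so rows that do not move let the fingers close, or fill a call up. It gives the time, the measured TCP pose, the force, the opening and the grip force at its end, in the units of the state.
- ctrl.get_obs(): the state, without advancing time (a new reading comes with each control period).
- ctrl.camera(name): name is "scene" or "top" or "wrist"; returns a dict with "pixels" (400x640x3 uint8, red, green, blue), "z_map" (400x640 float32, m along the optical axis (not along the pixel's ray), 0 where there is no reading), "mtx" (3x3 intrinsics, pixels), "dist" ([k1, k2, p1, p2, k3] as OpenCV has them; the pictures are not rectified), "pose" (4x4, takes a point from camera to world coordinates). Camera axes: x right, y up, looking along -z (the intrinsics and any distortion apply to the point x, -y, -z); pixel columns grow to the right and rows downward; lengths in m; the calibration is good to about 2 mm. A picture is of the moment at which its call begins.
- ctrl.hand_in(): hands the job in; it is judged then, once.
The state is a dict: "time_s": time; "qpos": joint angles; "joint_vel": joint speeds; "tau": joint torques, N m; "ee_pos": TCP position; "eef_rot": TCP orientation; "force": force on the tool from outside, world axes, zero at the start; "moment": the same for the moment, N m; "grip_width": finger opening in m; "grip_force": force on a finger pad.
Only numpy, scipy, OpenCV 4.12 (cv2) and the standard library are available. Lean on these libraries where they do the work, as an engineer would, in place of code of your own. Each camera call takes 0.05 s, during which the arm holds its last target. There are 200 camera calls.

## Working session

There is one attempt and no reset: what is moved stays moved. The work goes in short steps, Python scripts to look and compute and a tool call to move; the robot and the scene stay as the last step left them, time stands still between calls to the robot, and variables do not carry over. Pictures are saved under pics/ and viewed, at most 10 in all, crops included, and the job is handed in when it is done.

Besides the shell and the picture viewer there is one more tool, called after "Request:" by a JSON object that holds its "name" and its "arguments", one argument or row to a line. servo_tool: Moves the arm, as the interface text tells. Its arguments: {"type":"object","properties":{"plan":{"type":"array","items":{"type":"array","items":{"type":"number"}}},"force":{"type":"number"}},"required":["plan"]}

```bash
mkdir -p pics; cat > h.py <<'E'
import numpy as np, cv2
from station import ctrl
from scipy.spatial.transform import Rotation as R
def save(n,f):
    c=ctrl.camera(n); cv2.imwrite('pics/%s.png'%f,c['pixels'][:,:,::-1]); np.savez('pics/%s.npz'%f,**c); return c
def cloud(c):
    h,w=c['z_map'].shape
    uv=np.stack(np.meshgrid(np.arange(w),np.arange(h)),-1).reshape(-1,1,2).astype(np.float64)
    n=cv2.undistortPoints(uv,np.array(c['mtx']),np.array(c['dist'])).reshape(h,w,2)
    z=c['z_map']; P=np.stack([n[...,0]*z,-n[...,1]*z,-z],-1); T=np.array(c['pose'])
    W=P@T[:3,:3].T+T[:3,3]; W[z==0]=np.nan; return W
E
python3 - <<'E'
from h import *
for n in('scene','top'):
    c=save(n,n+'0'); print(n,c['pose'].round(3).tolist(),(c['z_map']>0).mean())
o=ctrl.get_obs(); print(o)
E
```

```text
scene [[0.432, 0.537, -0.725, -0.662], [-0.902, 0.236, -0.362, -0.528], [-0.024, 0.81, 0.586, 1.097], [0.0, 0.0, 0.0, 1.0]] 0.92884765625
top [[-0.019, 0.992, -0.122, 0.403], [-1.0, -0.021, -0.019, 0.06], [-0.021, 0.122, 0.992, 1.478], [0.0, 0.0, 0.0, 1.0]] 0.99608984375
{'time_s': 0.1, 'qpos': array([-1.41563647e+00,  3.00445100e-01,  1.52153329e+00, -2.21488858e-06,
        1.32070588e+00, -6.65887085e-02]), 'joint_vel': array([-1.60741779e-05, -3.10509067e-03, -7.46511664e-04, -2.53636036e-05,
        1.66108187e-03,  4.15270703e-04]), 'tau': array([ 9.30669339e-04, -5.32648051e+01, -3.53285301e+01,  7.09341466e-02,
        2.35680677e-02, -5.92738206e-05]), 'ee_pos': array([ 0.12092944, -0.53629043,  0.20492081]), 'eef_rot': array([-3.14050331e+00, -7.04952898e-05,  2.21749080e-01]), 'force': array([-0.62810607, -0.37871806, -0.57639267]), 'moment': array([-0.03706911, -0.0347128 , -0.04281338]), 'grip_force': 0.0, 'grip_width': 0.09409716272181212}
```

View pics/scene0.png

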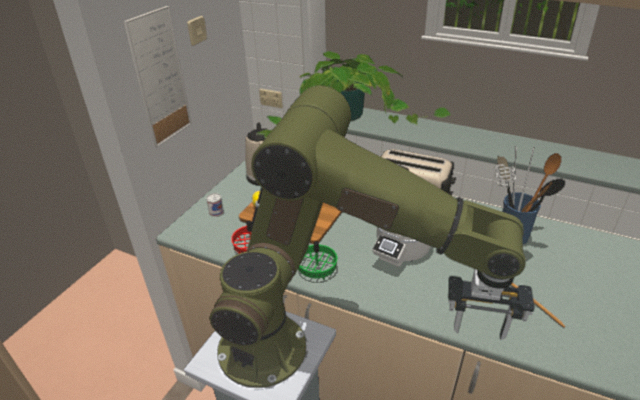

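View pics/top0.png

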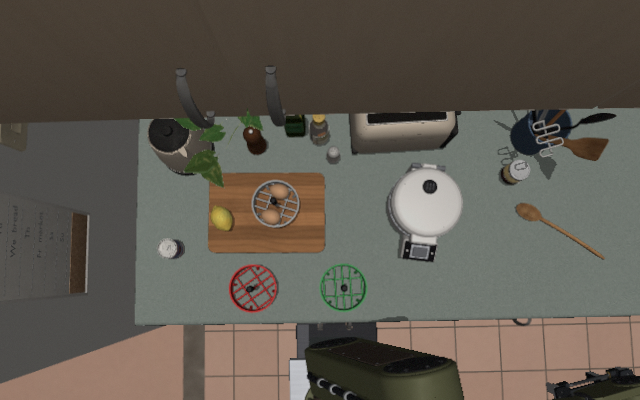

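The scene view shows the arm in front of the cooker. In the top view the cooker lid is at about (427,203) with its console at (419,250), and the steel basket is on the board at (275,204) with its grip near (272,201). The mill is at (255,140), the tin at (169,248), and the red and green baskets are decoys.

```bash
python3 - <<'E'
from h import *
c=dict(np.load('pics/top0.npz')); W=cloud(c); px=c['pixels'].astype(int)
def reg(u0,u1,v0,v1): 
    m=np.zeros(W.shape[:2],bool); m[v0:v1,u0:u1]=1; return m
# lid top
m=reg(380,475,160,265)&(W[...,2]>0.145)&(W[...,2]<0.165)
P=W[m]; print('lidtop n',m.sum(),'z',np.median(P[:,2]))
cn,_=cv2.findContours(m.astype(np.uint8),0,1); k=max(cn,key=cv2.contourArea)
q=np.array([W[b,a,:2] for a,b in k[:,0]]); (x,y),r=cv2.minEnclosingCircle((q*1000).astype(np.float32)); print('circ',x,y,r)
A=np.c_[2*q,np.ones(len(q))]; s=np.linalg.lstsq(A,(q**2).sum(1),rcond=None)[0]; print('fit',s[:2],np.sqrt(s[2]+s[0]**2+s[1]**2))
for v in range(160,270,3): print(v,' '.join('%3d'%(1000*W[v,u,2]) for u in range(385,470,4)))
# basket
m=reg(240,305,170,235)
z=np.where(m,W[...,2],np.nan); print('maxz',np.nanmax(z))
g=m&(W[...,2]>0.095); print('grip',g.sum(),W[g].mean(0),W[g].max(0),W[g].min(0),np.argwhere(g).mean(0))
for v in range(186,220,2): print(v,' '.join('%3d'%(1000*W[v,u,2]) for u in range(250,302,2)))
E
```

```text
lidtop n 3593 z 0.15256748561165656
circ 576.0480346679688 -225.57293701171875 93.26953125
fit [ 0.57725119 -0.22583364] 0.089162764642997
160   0   1  -1   0  -1  -4  -2   1   2  -1  -1   0   4   1   0  -5   1  -9   0   0   4   0
163   0  -2  -1   2  -1  -4  -3 120 111  -1   0   2   0  -3  -2   2  -4   4   0  -7   0   0
166   1  -1   0   0  -2   2   1 114 114 120 125 127 126 117 113   0   1  -5   0  -1  -3   0
169   0  -2  -2   1   0  -2  74 103 145 150 148 145 142 138 109   2  -2   1   0   1  -1   0
172   2  -4   0  -3  -8  -3 141 150 156 149 148 151 153 150 146  -2  -1  -1  -3   4  -1   2
175  -1  -5  -6   0   2 146 152 153 150 150 153 150 154 153 151 153   1   1  -1  -2   4   2
178   0  -1  -4  -2 137 146 156 154 153 152 152 151 148 150 149 158 154   3   2  -3   2   2
181  -1  -5   3   7 149 152 155 153 152 146 158 159 159 155 151 153 151 146   0   6  -3   0Traceback (most recent call last):
  File "<stdin>", line 11, in <module>
  File "<stdin>", line 11, in <genexpr>
ValueError: cannot convert float NaN to integer
```

```bash
python3 - <<'E'
from h import *
im=cv2.imread('pics/top0.png'); a=cv2.resize(im[155:270,375:480],None,fx=5,fy=5,interpolation=2)[:575]; b=cv2.resize(im[170:240,240:306],None,fx=4,fy=4)
o=np.zeros((600,800,3),np.uint8); o[:575,:525]=a; o[:280,530:794]=b; cv2.imwrite('pics/crop0.png',o)
E
```

```text
(no output)
```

View pics/crop0.png

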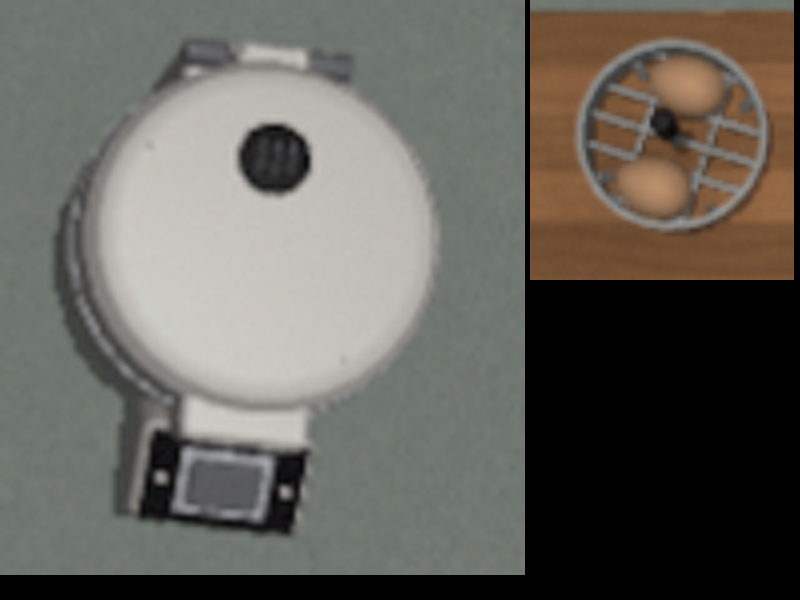

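The crop puts the grey button pad at about full-frame pixel (420,252), the vent at (430,187), and the basket post at (273,201). An egg lies on either side of the post in the image's vertical direction.

```bash
cat >> h.py <<'E'
def ray(c,u,v,z):
    n=cv2.undistortPoints(np.array([[[u,v]]],float),np.array(c['mtx']),np.array(c['dist'])).ravel()
    T=np.array(c['pose']); d=T[:3,:3]@np.array([n[0],-n[1],-1]); o=T[:3,3]; return o+d*(z-o[2])/d[2]
def centroid(m):
    p=np.argwhere(m); return p[:,1].mean(),p[:,0].mean(),len(p)
E
python3 - <<'E'
from h import *
c=dict(np.load('pics/top0.npz')); W=cloud(c); px=c['pixels'].astype(int)
def reg(u0,u1,v0,v1): 
    m=np.zeros(W.shape[:2],bool); m[v0:v1,u0:u1]=1; return m
g=px.sum(2)/3
print(px[252,420],px[252,412:430].sum(1)//3,g[240:265,420].astype(int))
m=reg(412,428,247,258)&(g<125)&(g>60); u,v,n=centroid(m); b=ray(c,u,v,.102); print('pad',u,v,n,b, 'depth z',np.nanmedian(W[m],0))
m=reg(420,440,178,196)&(g<80); u,v,n=centroid(m); print('vent',u,v,n,ray(c,u,v,.156))
ctr=np.array([.5772,-.2258]); d=ctr-b[:2]; print('yaw',np.arctan2(d[1],d[0]),np.linalg.norm(d))
m=reg(255,290,185,215)&(g<45); u,v,n=centroid(m); print('gripdark',u,v,n); print(g[190:214,264:284].astype(int))
m=reg(240,306,170,236)&(W[...,2]>.09); print('hi',m.sum(),np.nanmedian(W[m],0),np.nanmax(W[m],0)); print(np.argwhere(m)[:30].tolist())
m=reg(240,306,170,236)&(abs(W[...,2]-.069)<.006)&(g>0); 
q=W[m][:,:2]; print('rim',len(q)); 
s=px.max(2)-px.min(2); m=reg(240,306,170,236)&(s<25)&(g>90); p=np.argwhere(m)[:,::-1]
hull=cv2.convexHull(p.astype(np.float32)); e=cv2.fitEllipse(hull); print('rim ellipse',e, ray(c,*e[0],.069+0.0))
# console edge yaw from depth/pad minAreaRect
# eggs
m=reg(245,300,175,230)&(px[...,0]-px[...,2]>35)&(px[...,0]>150); n,l,st,ce=cv2.connectedComponentsWithStats(m.astype(np.uint8))
for i in range(1,n):
    if st[i,4]>60: print('egg?',ce[i],st[i,4],ray(c,*ce[i],.08))
print('board z',np.nanmedian(W[reg(300,320,220,245)],0), 'cab', np.nanmedian(W[reg(300,500,10,60)],0),np.nanmin(W[reg(300,500,10,112)][:,0]),[np.round(W[v,330],3).tolist() for v in (60,90,100,105,110,115)])
m=reg(235,275,115,160)&(W[...,2]>.1); print('mill',np.nanmedian(W[m],0),np.nanmax(W[m],0))
E
```

```text
[91 92 96] [101  82  90  91  92  90  92  91  93  91  90  90  90  91  96 137 118  56] [199 191 165 137  86 129 166 122  86  92  91  92  93  90  91  90  87 138
 110  14  48  97 116 112 116]
pad 419.0065359477124 251.98039215686273 153 [ 0.44625864 -0.20646325  0.102     ] depth z [ 0.4463635  -0.20614241  0.09986068]
vent 429.45205479452056 186.23972602739727 146 [ 0.6173036  -0.23140005  0.156     ]
yaw -0.14661522159390855 0.13236143447843562
gripdark 273.609756097561 200.7560975609756 41
[[ 96  96  95  92  91  84  98 113 123 128 132 135 138 141 143 145 145 143
  139 133]
 [ 93  93  98  95  94  98 104 109 118 124 129 133 136 140 142 146 145 144
  142 136]
 [124 117  99  92  88  94  97 102 112 119 126 131 133 139 141 142 144 142
  141 137]
 [122 129 127 121 120 101  89  93 104 111 120 125 128 133 135 138 139 138
  138 132]
 [ 72  91 115 120 126 119 127 114  93 103 112 117 123 126 128 131 132 132
  131 127]
 [ 86  76  73  80  87 103 130 114  91  95 100 108 112 119 121 123 126 125
  125 121]
 [ 90  94  95  97  86  92 114  77  79  73  81  97 102 108 112 116 115 118
  115 111]
 [ 91  92  
[... 1789 characters left out ...]
201, 275], [201, 276], [201, 277], [202, 271], [202, 272], [202, 273], [202, 274]]
rim 469
rim ellipse ((272.4518737792969, 169.48471069335938), (64.8643798828125, 116.01284790039062), 175.23414611816406) [0.68961654 0.19226722 0.069     ]
egg? [278.70434783 190.43478261] 115 [0.62710548 0.17421933 0.08      ]
egg? [270.18103448 216.00862069] 116 [0.55539982 0.19887459 0.08      ]
board z [0.51311646 0.09039679 0.01938877] cab [ 0.60558773 -0.01257563  1.05978379] 0.6039549570257321 [[0.605, 0.047, 1.01], [0.606, 0.046, 0.926], [0.606, 0.045, 0.891], [0.606, 0.045, 0.873], [0.605, 0.044, 0.854], [0.866, 0.023, 0.005]]
mill [0.76369968 0.22749855 0.2686774 ] [0.7949219  0.26795694 0.94747466]
```

```bash
cat >> h.py <<'E'
YAW=-.146; C=np.array([.578,-.226,0.]); RC=R.from_euler('z',YAW)
def cw(x,y,z): return C+RC.apply([x,y,z])          # cooker -> world
def tool(tilt,yaw=YAW): return R.from_euler('z',yaw)*R.from_euler('x',np.pi)*R.from_euler('y',tilt,degrees=True)
def plan(segs,start=None):
    """segs: (pos,Rot,rows,grip%)"""
    o=ctrl.get_obs()
    p,q=(o['ee_pos'],R.from_euler('xyz',o['eef_rot'])) if start is None else start
    out=[]
    for tp,tr,n,g in segs:
        p0,q0=p,q; dr=(q0.inv()*tr).as_rotvec()
        for i in range(1,n+1):
            wp=p0+(tp-p0)*i/n; wq=q0*R.from_rotvec(dr*i/n)
            s=np.round(q.inv().apply(wp-p),3); r=np.round((q.inv()*wq).as_rotvec(),2 if i<n else 3)
            out.append([g,*s.tolist(),*r.tolist()]); p=p+q.apply(s); q=q*R.from_rotvec(r)
    for k in range(0,len(out),8): print('[%s]'%','.join('['+','.join('%g'%(a+0) for a in r)+']' for r in out[k:k+8]))
    return p,q
E
python3 - <<'E'
from h import *
nb=RC.apply([-.469,0,.883]); b=cw(-.134,0,.102)+.003*RC.apply([-.883,0,-.469]); print(b)
e=plan([(b+.10*nb+[0,0,.02],tool(28),11,0),(b+.02*nb,tool(28),5,0)]); print(e[0],b+.02*nb)
E
```

```text
[ 0.44280482 -0.20612005  0.100593  ]
[[0,0.031,-0.024,0,-0.01,0.04,0.03],[0,0.031,-0.026,0,-0.01,0.05,0.04],[0,0.029,-0.026,0.002,0,0.04,0.03],[0,0.028,-0.028,0.003,-0.01,0.05,0.03],[0,0.028,-0.028,0.004,-0.01,0.04,0.03],[0,0.026,-0.029,0.005,-0.01,0.04,0.04],[0,0.025,-0.03,0.006,-0.01,0.05,0.03],[0,0.024,-0.031,0.007,-0.01,0.04,0.03]]
[[0,0.022,-0.032,0.007,0,0.05,0.03],[0,0.021,-0.032,0.008,-0.01,0.04,0.04],[0,0.02,-0.034,0.009,-0.011,0.043,0.03],[0,-0.002,0,0.02,0,0,0],[0,-0.002,0,0.019,0,0,0],[0,-0.002,0,0.02,0,0,0],[0,-0.002,0,0.019,0,0,0],[0,-0.001,0.001,0.02,0,0,0]]
[ 0.43407743 -0.20533804  0.1180578 ] [ 0.43352461 -0.20475543  0.118253  ]
```

Request:
{"name": "servo_tool", "arguments": {
  "plan": [
    [0,0.031,-0.024,0,-0.01,0.04,0.03],
    [0,0.031,-0.026,0,-0.01,0.05,0.04],
    [0,0.029,-0.026,0.002,0,0.04,0.03],
    [0,0.028,-0.028,0.003,-0.01,0.05,0.03],
    [0,0.028,-0.028,0.004,-0.01,0.04,0.03],
    [0,0.026,-0.029,0.005,-0.01,0.04,0.04],
    [0,0.025,-0.03,0.006,-0.01,0.05,0.03],
    [0,0.024,-0.031,0.007,-0.01,0.04,0.03]
  ]
}}

```text
time_s: 1.1
ee_pos: [0.3222, -0.2904, 0.2077]
eef_rot: [3.117, -0.356, -0.039]
force: [0.5, -0.2, -1.0]
grip_width: 0.0174
grip_force: 0.0
```

Request:
{"name": "servo_tool", "arguments": {
  "plan": [
    [0,0.022,-0.032,0.007,0,0.05,0.03],
    [0,0.021,-0.032,0.008,-0.01,0.04,0.04],
    [0,0.02,-0.034,0.009,-0.011,0.043,0.03],
    [0,-0.002,0,0.02,0,0,0],
    [0,-0.002,0,0.019,0,0,0],
    [0,-0.002,0,0.02,0,0,0],
    [0,-0.002,0,0.019,0,0,0],
    [0,-0.001,0.001,0.02,0,0,0]
  ]
}}

```text
time_s: 2.1
ee_pos: [0.4342, -0.2055, 0.1175]
eef_rot: [3.141, -0.488, -0.146]
force: [-0.1, -0.4, -0.4]
grip_width: 0.0002
grip_force: 0.0
```

```bash
python3 - <<'E'
from h import *
a=save('top','top1')['pixels']; s=save('wrist','wr1')['pixels']
o=np.hstack([a[120:320,300:560],s[::2,::2]])if 0 else None
A=cv2.resize(a[130:290,340:500],(400,400),interpolation=2); B=cv2.resize(s,(400,250)); B=np.vstack([B,np.zeros((150,400,3),np.uint8)])
cv2.imwrite('pics/p1.png',np.hstack([A,B])[:,:,::-1]); o=ctrl.get_obs()
print(o['time_s'],o['ee_pos'],o['eef_rot'],o['force'],o['grip_width'],o['qpos'])
nb=RC.apply([-.469,0,.883]); b=cw(-.134,0,.102)+.003*RC.apply([-.883,0,-.469]); q=R.from_euler('xyz',o['eef_rot']); print('button in tool',q.inv().apply(b-o['ee_pos']),(q.inv()*tool(28)).as_rotvec())
E
```

```text
2.2 [ 0.43370443 -0.20512054  0.11650312] [-3.14091146 -0.48570963 -0.14605383] [-0.38032234  0.27805889  0.50549508] 0.0005943831977408024 [-0.64607515  0.03570251  2.14337793  0.42810858  0.57111882  0.75409525]
button in tool [ 0.00066341 -0.00032307  0.01834131] [-6.55988904e-04  2.98254192e-03 -4.85864850e-05]
```

View pics/p1.png

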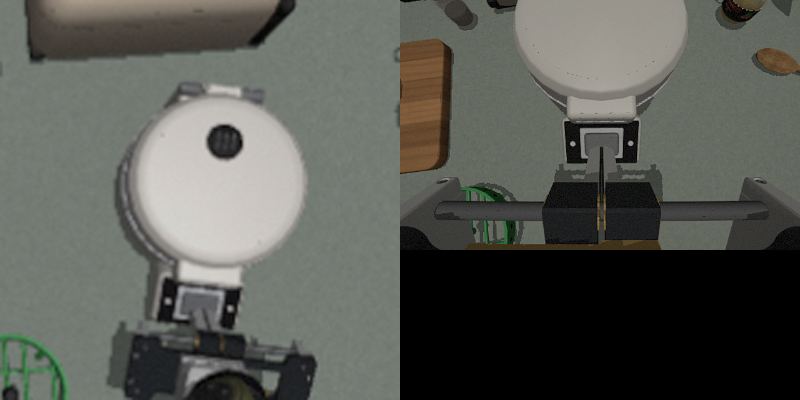

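The left half shows the shut gripper in front of the console, with the lid unobstructed. In the right (wrist) half the fingertips at (602,148) line up with the pad at (602,143).

Request:
{"name": "servo_tool", "arguments": {
  "plan": [
    [0,0,0,0.01,0,0,0],
    [0,0,0,0.006,0,0,0],
    [0,0,0,0.003,0,0,0],
    [0,0,0,0.002,0,0,0],
    [0,0,0,0.002,0,0,0],
    [0,0,0,0.001,0,0,0],
    [0,0,0,0.001,0,0,0],
    [0,0,0,0,0,0,0]
  ]
}}

```text
time_s: 3.2
ee_pos: [0.4458, -0.2073, 0.0962]
eef_rot: [3.141, -0.489, -0.146]
force: [-1.2, 1.3, 2.9]
grip_width: 0.0006
grip_force: 1.6
```

```bash
python3 - <<'E'
from h import *
c=save('top','top2'); W=cloud(c); print(W[200,427],W[180,427],W[215,427]); o=ctrl.get_obs(); print(o['force'],o['ee_pos'])
E
```

```text
[ 0.58072728 -0.22318803  0.15587963] [ 0.63408317 -0.22559369  0.15659086] [ 0.54130703 -0.22201112  0.15258439]
[-2.75030237  1.88788268  2.80728697] [ 0.44581122 -0.20735977  0.09626965]
```

Lid still shut; press a little deeper.

Request:
{"name": "servo_tool", "arguments": {
  "plan": [
    [0,0,0,0.001,0,0,0],
    [0,0,0,0.001,0,0,0],
    [0,0,0,0.001,0,0,0],
    [0,0,0,0,0,0,0],
    [0,0,0,0,0,0,0],
    [0,0,0,-0.03,0,0,0],
    [0,0,0,-0.05,0,0,0],
    [0,0,0,-0.05,0,0,0]
  ]
}}

```text
time_s: 4.25
ee_pos: [0.3859, -0.1984, 0.2093]
eef_rot: [3.14, -0.488, -0.146]
force: [-0.2, -0.4, 0.1]
grip_width: 0.0002
grip_force: 0.0
```

```bash
python3 - <<'E'
from h import *
c=save('top','top3'); W=cloud(c); print(W[200,427],W[180,427],W[215,427]); o=ctrl.get_obs(); print(o['force'],o['ee_pos'])
E
```

```text
[ 0.5992765  -0.25278247  0.01792081] [ 0.64684991 -0.24139284  0.08359961] [ 0.55546519 -0.25091635  0.01693964]
[ 1.34467629 -2.68323944  7.14807616] [ 0.38575189 -0.19908671  0.21508164]
```

```bash
python3 - <<'E'
from h import *
c=save('top','top4'); W=cloud(c); px=c['pixels']
cv2.imwrite('pics/p2.png',np.hstack([cv2.resize(px[130:290,345:505],(480,480),interpolation=2),cv2.resize(px[165:245,235:305],(315,360),interpolation=2)[:].copy() if 0 else np.vstack([cv2.resize(px[165:245,235:305],(315,360),interpolation=2),np.zeros((120,315,3),np.uint8)])])[:,:,::-1])
for v in range(150,262,4): print(v,' '.join('%3d'%(np.nan_to_num(1000*W[v,u,2],nan=-99)) for u in range(385,472,4)))
# basket
def reg(u0,u1,v0,v1): 
    m=np.zeros(W.shape[:2],bool); m[v0:v1,u0:u1]=1; return m
m=reg(240,306,170,236)&(W[...,2]>.062)&(W[...,2]<.074); q=W[m][:,:2]
r0=np.hypot(*(q-[.588,.184]).T); q=q[(r0>.055)&(r0<.078)]
for k in range(6):
    A=np.c_[2*q,np.ones(len(q))]; s=np.linalg.lstsq(A,(q**2).sum(1),rcond=None)[0]; rr=np.sqrt(s[2]+s[0]**2+s[1]**2); d=abs(np.hypot(*(q-s[:2]).T)-rr); q=q[d<max(.004,2*d.std())]
print('rim',len(q),s[:2],rr)
g=px.astype(int).sum(2)/3; m=reg(262,284,192,210)&(W[...,2]>.128); print('grip top',m.sum(),np.median(W[m],0),ray(c,*centroid(m)[:2],.135))
E
```

```text
150  38  39  36  24  28  23  19  13  -2  -3  -4  -3   0   1   0  -4   4   0  -1  -4   7   0
154  -2   2   0  -1  -4 229 237 223 216 212 201 194 195 200 194   0   1  -1  -3  -4   4   0
158  -1  -4   1  -1 229 242 260 272 276 278 276 264 255 253 242 233 226 219 204 200  -3  -3
162  -3  -3  -3  -9 235 256 270 274 279 287 293 297 302 299 299 297 296 289 279 276 265 249
166   2  -1   0   0 233 251 269 276 283 290 294 294 304 303 303 301 305 298 296 291 289 273
170   6  -6   3  -3 235 253 268 277 277 290 292 309 313 315 318 323 316 315 316 295 293 281
174  -4  -1  -2  -3  -2 104 106 275 280 284 293 308 318 316 321 317 319 311 320 291 291 274
178   2   3   4  -3 107 103 106 102 106 102  99 309 307 310 311 312 314 -99 314 286 282 270
182   0  -5  -5 105 106 112 104  61  51  45  45  64  82 303 305 304 109  -3  -5  -1  -1   2
186  -4   0   0 107 109 107  20  17  17  24  17  32  42 301 303 301 105 108  -6   1   0  -4
190   2  -1 105 108 108  21  21  21  19  17  21  14  19  36  65  91 107 106   0  -2  -2   1
194   0  47 101 108   8  18  14  10  19  19  18  12  17  28  48  79 108 111 103  -4  -5 
[... 909 characters left out ...]
-1  -3   0   0
238   1  -3   6  -1   2 102 104 103 102 106 106 105  83   6   0   1  -6  -4  -4   1  -6   1
242  -3   2  -2  -4  59 103  98 108 111 108 110  98 104   0   3  -2  -3   1  -2  -2  -8   2
246   3   1   3  -1  70  98  99  96  99 103 105 -99 106  -2  -1  -3   0  -2   0   1   4  -1
250   3   0   6  -3  79  93  89 102 104 109 107  98  99   2   2  -2   0   7   1  -3   0  -4
254   1   0   1  -2  85  89  96  94  95  96 103  91  95   1  -3   0   0   0  -1  -1   3  -2
258  -7  -1   0  -2  -2  87  82  86  81  77  88  86  89  -1  -1   1   2   0   1  -3  -2  -1
rim 227 [0.59175662 0.18549516] 0.06484334519491229
grip top 34 [0.59143161 0.18544693 0.13441873] [0.59129031 0.18503315 0.135     ]
```

View pics/p2.png

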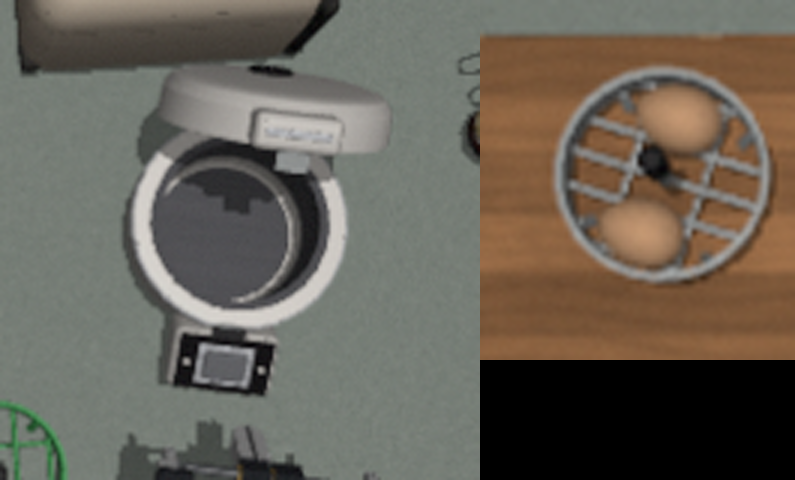

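The lid is standing fully open at top left. The pot mouth is clear, centred near crop (238,232), and the basket on the right is undisturbed with its grip at (652,160).

```bash
python3 - <<'E'
from h import *
c=dict(np.load('pics/top4.npz')); W=cloud(c)
z=cv2.medianBlur(np.nan_to_num(W[...,2]).astype(np.float32),3)
lo=((z<.100)).astype(np.uint8); n,l=cv2.connectedComponents(lo,connectivity=4); m=(l==l[206,420]).astype(np.uint8); print(m.sum())
k,_=cv2.findContours(m,0,1); k=max(k,key=cv2.contourArea)[:,0]
k=k[k[:,1]>188].astype(float)
def fit(q):
    for i in range(5):
        A=np.c_[2*q,np.ones(len(q))]; s=np.linalg.lstsq(A,(q**2).sum(1),rcond=None)[0]; rr=np.sqrt(s[2]+s[0]**2+s[1]**2); d=abs(np.hypot(*(q-s[:2]).T)-rr); q=q[d<.004]
    return s[:2],rr,len(q)
print('mouth',fit(np.array([ray(c,u,v,.108)[:2] for u,v in k])))
w=((z>.098)&(z<.118)).astype(np.uint8); w[235:]=0; w[:188]=0; w[:,:380]=0; w[:,475:]=0
n,l,st,_=cv2.connectedComponentsWithStats(w); i=1+np.argmax(st[1:,4]); k,_=cv2.findContours((l==i).astype(np.uint8),0,1); k=max(k,key=cv2.contourArea)[:,0]
h=[p for p in k if 190<p[1]<228 and (p[0]>445 or p[0]<400)]
q=np.array([ray(c,u,v,.110)[:2] for u,v in h]); r=np.hypot(*(q-[.578,-.226]).T); q=q[r>.085]; print('outer',fit(q),len(q))
E
```

```text
2066
mouth (array([ 0.57699304, -0.22568016]), np.float64(0.06952169128666268), 102)
outer (array([ 0.57671718, -0.22521099]), np.float64(0.09636016462669371), 74) 74
```

```bash
sed -i 's/C=np.array(.*0\.\])/C=np.array([.577,-.2255,0.])/' h.py; python3 - <<'E'
from h import *
T=tool(25); zt=T.apply([0,0,1]); g=np.array([.5915,.185,.119]); t=g+.019*zt
e=plan([(np.array([.45,-.02,.28]),T,4,60),(t+[0,0,.12],T,5,60),(t+[0,0,.03],T,3,60),(t,T,4,60)]); print(e[0],t,C)
E
```

```text
[[60,0.016,-0.047,-0.011,0,-0.01,0],[60,0.016,-0.046,-0.011,0,-0.02,0],[60,0.016,-0.047,-0.011,0,-0.01,0],[60,0.015,-0.047,-0.011,0.005,-0.019,0.001],[60,0.017,-0.045,0.021,0,0,0],[60,0.016,-0.044,0.02,0,0,0],[60,0.017,-0.045,0.021,0,0,0],[60,0.016,-0.044,0.02,0,0,0]]
[[60,0.017,-0.045,0.021,0,0,0],[60,-0.013,0,0.027,0,0,0],[60,-0.012,0,0.027,0,0,0],[60,-0.013,0,0.027,0,0,0],[60,-0.003,0,0.007,0,0,0],[60,-0.003,0,0.007,0,0,0],[60,-0.004,0,0.007,0,0,0],[60,-0.003,0,0.006,0,0,0]]
[0.59900209 0.18395347 0.10198853] [0.59944432 0.18383182 0.10178015] [ 0.577  -0.2255  0.    ]
```

Request:
{"name": "servo_tool", "arguments": {
  "plan": [
    [60,0.016,-0.047,-0.011,0,-0.01,0],
    [60,0.016,-0.046,-0.011,0,-0.02,0],
    [60,0.016,-0.047,-0.011,0,-0.01,0],
    [60,0.015,-0.047,-0.011,0.005,-0.019,0.001],
    [60,0.017,-0.045,0.021,0,0,0],
    [60,0.016,-0.044,0.02,0,0,0],
    [60,0.017,-0.045,0.021,0,0,0],
    [60,0.016,-0.044,0.02,0,0,0]
  ]
}}

```text
time_s: 5.35
ee_pos: [0.5697, 0.146, 0.2278]
eef_rot: [-3.137, -0.429, -0.145]
force: [0.4, -1.4, 0.8]
grip_width: 0.0561
grip_force: 0.0
```

Request:
{"name": "servo_tool", "arguments": {
  "plan": [
    [60,0.017,-0.045,0.021,0,0,0],
    [60,-0.007,0,0.014,0,0,0],
    [60,-0.011,0,0.025,0,0,0],
    [60,-0.011,0,0.025,0,0,0],
    [60,-0.006,0,0.013,0,0,0],
    [60,-0.002,0,0.004,0,0,0],
    [60,0,0,0,0,0,0],
    [60,0,0,0,0,0,0]
  ]
}}

```text
time_s: 6.35
ee_pos: [0.5997, 0.1854, 0.1296]
eef_rot: [-3.137, -0.431, -0.147]
force: [0.5, 0.4, -0.4]
grip_width: 0.0563
grip_force: 0.0
```

```bash
python3 - <<'E'
from h import *
c=save('wrist','wr2'); o=ctrl.get_obs(); T=tool(25); zt=T.apply([0,0,1]); g=np.array([.5915,.185,.119]); t=g+.019*zt
q=R.from_euler('xyz',o['eef_rot']); print(o['ee_pos'],'to go tool',q.inv().apply(t-o['ee_pos']),(q.inv()*T).as_rotvec(),o['force'])
W=cloud(c); m=(W[...,2]>.125)&(np.hypot(W[...,0]-.5915,W[...,1]-.185)<.02)&(W[...,2]<.14); print(m.sum(),np.median(W[m],0),W[m].min(0),W[m].max(0))
e=plan([(t,T,5,60)])
E
```

```text
[0.59972334 0.18545858 0.12956661] to go tool [-0.01163864  0.00177844  0.02522282] [-0.00471804  0.00550642 -0.00081313] [ 0.58907218 -0.25257281  0.74538915]
587 [0.59386178 0.18631848 0.13602141] [0.58495113 0.17765091 0.12577618] [0.60246294 0.19498418 0.13836802]
[[60,-0.002,0,0.005,0,0,0],[60,-0.003,0.001,0.005,0,0,0],[60,-0.002,0,0.005,0,0,0],[60,-0.002,0,0.005,0,0,0],[60,-0.003,0.001,0.005,-0.005,0.006,-0.001]]
```

View pics/wr2.png

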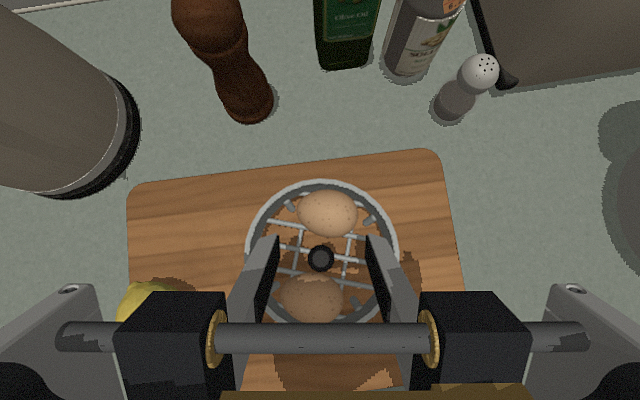

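The wrist view shows the grip at (320,258), midway between the open fingers at (262,275) and (380,275). The eggs at (327,213) and (311,300) are clear of both fingers.

Request:
{"name": "servo_tool", "arguments": {
  "plan": [
    [60,-0.002,0,0.005,0,0,0],
    [60,-0.002,0.001,0.005,0,0,0],
    [60,-0.002,0,0.005,0,0,0],
    [60,-0.002,0,0.006,0,0,0],
    [60,-0.002,0,0.005,-0.005,0.005,0],
    [60,0,0,0,0,0,0],
    [0,0,0,0,0,0,0],
    [0,0,0,0,0,0,0]
  ],
  "force": 25
}}

```text
time_s: 7.4
ee_pos: [0.6011, 0.1842, 0.1011]
eef_rot: [3.141, -0.435, -0.147]
force: [0.3, -0.6, 0.2]
grip_width: 0.0398
grip_force: 0.0
```

Request:
{"name": "servo_tool", "arguments": {
  "plan": [
    [0,0,0,0,0,0,0],
    [0,0,0,0,0,0,0],
    [0,0,0,0,0,0,0],
    [0,0.001,0,-0.003,0,0,0],
    [0,0.002,0,-0.005,0,0,0],
    [0,0.003,0,-0.006,0,0,0],
    [0,0.002,0,-0.004,0,0,0],
    [0,0,0,-0.001,0,0,0]
  ]
}}

```text
time_s: 8.4
ee_pos: [0.6004, 0.1844, 0.1219]
eef_rot: [3.141, -0.435, -0.147]
force: [-0.5, -0.5, -3.6]
grip_width: 0.0173
grip_force: 25.0
```

```bash
python3 - <<'E'
from h import *
c=save('wrist','wr3'); o=ctrl.get_obs(); T=tool(25); q=R.from_euler('xyz',o['eef_rot'])
gp=o['ee_pos']-.019*q.apply([0,0,1]); print(o['ee_pos'],gp,(q.inv()*T).as_rotvec(),o['force'],o['grip_width'],o['grip_force'])
def fit(q):
    for i in range(5):
        A=np.c_[2*q,np.ones(len(q))]; s=np.linalg.lstsq(A,(q**2).sum(1),rcond=None)[0]; rr=np.sqrt(s[2]+s[0]**2+s[1]**2); d=abs(np.hypot(*(q-s[:2]).T)-rr); q=q[d<.004]
    return s[:2],rr,len(q)
for n in('wrist','top'):
    k=c if n=='wrist' else save('top','top5'); W=cloud(k); P=W.reshape(-1,3); z0=gp[2]-.05
    d=np.hypot(*(P[:,:2]-gp[:2]).T); m=(abs(P[:,2]-z0)<.008)&(d>.058)&(d<.075); p=P[m]; print(n,len(p),fit(p[:,:2]),z0)
    if len(p)>50:
        A=np.c_[p[:,:2]-gp[:2],np.ones(len(p))]; print('plane',np.linalg.lstsq(A,p[:,2],rcond=None)[0])
E
```

```text
[0.60026003 0.18434493 0.12174257] [0.59234246 0.18552344 0.13897403] [ 0.0007434   0.00144873 -0.00068534] [ 0.3993735   0.79405774 -2.69601512] 0.01721375162359504 24.99927405075141
wrist 2824 (array([0.59326453, 0.18497876]), np.float64(0.06379489823027902), 2804) 0.08897403374578215
plane [0.00579201 0.0022618  0.08822517]
top 132 (array([0.59055598, 0.1837158 ]), np.float64(0.06481665575350942), 132) 0.08897403374578215
plane [0.00111182 0.00393057 0.08763727]
```

```bash
sed -i 's/def plan(segs,start=None):/def plan(segs,start=None,smooth=False):/; s/wp=p0+(tp-p0)\*i\/n;/f=(1-np.cos(np.pi*i\/n))\/2 if smooth else i\/n; wp=p0+(tp-p0)*f;/' h.py; python3 - <<'E'
from h import *
c=dict(np.load('pics/wr3.npz')); o=ctrl.get_obs(); q=R.from_euler('xyz',o['eef_rot']); print('cam in tool',q.inv().apply(c['pose'][:3,3]-o['ee_pos']))
T=tool(25); zt=T.apply([0,0,1]); C[:2]=[.578,-.2245]
P=lambda x,z: cw(x,0,z)+.019*zt
up=o['ee_pos']+[-.03,-.03,.09]
e=plan([(up,T,8,0),(P(-.06,.232),T,16,0),(P(-.035,.225),T,8,0)],smooth=True); print(e[0],P(-.035,.225))
E
```

```text
cam in tool [ 0.08630753  0.00055882 -0.17928585]
[[0,0.001,0.001,-0.004,0,0,0],[0,0.001,0.004,-0.01,0,0,0],[0,0.003,0.006,-0.014,0,0,0],[0,0.002,0.006,-0.018,0,0,0],[0,0.003,0.007,-0.018,0,0,0],[0,0.003,0.005,-0.015,0,0,0],[0,0.001,0.004,-0.01,0,0,0],[0,0.001,0.001,-0.003,0.001,0.002,-0.001]]
[[0,0,0.004,0,0,0,0],[0,0,0.01,0,0,0,0],[0,0.001,0.017,0,0,0,0],[0,0.001,0.024,0,0,0,0],[0,0,0.028,0,0,0,0],[0,0.001,0.032,0,0,0,0],[0,0.001,0.035,0.001,0,0,0],[0,0.002,0.037,0,0,0,0]]
[[0,0.001,0.036,0,0,0,0],[0,0.001,0.035,0,0,0,0],[0,0.001,0.033,0,0,0,0],[0,0,0.028,0,0,0,0],[0,0.001,0.023,0,0,0,0],[0,0.001,0.018,0,0,0,0],[0,0,0.01,0,0,0,0],[0,0,0.004,0,0,0,0]]
[[0,0.001,0,0.001,0,0,0],[0,0.002,0,0.002,0,0,0],[0,0.003,0,0.002,0,0,0],[0,0.004,0,0.004,0,0,0],[0,0.004,0,0.003,0,0,0],[0,0.003,0,0.003,0,0,0],[0,0.002,0,0.002,0,0,0],[0,0.001,0,0,0,0,0]]
[ 0.55143403 -0.22080861  0.20808828] [ 0.55131669 -0.22057632  0.20778015]
```

Request:
{"name": "servo_tool", "arguments": {
  "plan": [
    [0,0.001,0.001,-0.004,0,0,0],
    [0,0.001,0.004,-0.01,0,0,0],
    [0,0.003,0.006,-0.014,0,0,0],
    [0,0.002,0.006,-0.018,0,0,0],
    [0,0.003,0.007,-0.018,0,0,0],
    [0,0.003,0.005,-0.015,0,0,0],
    [0,0.001,0.004,-0.01,0,0,0],
    [0,0.001,0.001,-0.003,0.001,0.002,-0.001]
  ]
}}

```text
time_s: 9.5
ee_pos: [0.5704, 0.1543, 0.2119]
eef_rot: [-3.141, -0.437, -0.146]
force: [-0.5, 0.4, -3.1]
grip_width: 0.0172
grip_force: 25.0
```

Request:
{"name": "servo_tool", "arguments": {
  "plan": [
    [0,0,0.004,0,0,0,0],
    [0,0,0.01,0,0,0,0],
    [0,0.001,0.017,0,0,0,0],
    [0,0.001,0.024,0,0,0,0],
    [0,0,0.028,0,0,0,0],
    [0,0.001,0.032,0,0,0,0],
    [0,0.001,0.035,0.001,0,0,0],
    [0,0.002,0.037,0,0,0,0]
  ]
}}

```text
time_s: 10.5
ee_pos: [0.5485, -0.0329, 0.2124]
eef_rot: [3.141, -0.436, -0.145]
force: [0.4, -0.5, -2.7]
grip_width: 0.0172
grip_force: 25.0
```

Request:
{"name": "servo_tool", "arguments": {
  "plan": [
    [0,0.001,0.036,0,0,0,0],
    [0,0.001,0.035,0,0,0,0],
    [0,0.001,0.033,0,0,0,0],
    [0,0,0.028,0,0,0,0],
    [0,0.001,0.023,0,0,0,0],
    [0,0.001,0.018,0,0,0,0],
    [0,0,0.01,0,0,0,0],
    [0,0,0.004,0,0,0,0]
  ]
}}

```text
time_s: 11.5
ee_pos: [0.5262, -0.2175, 0.2147]
eef_rot: [-3.142, -0.436, -0.146]
force: [-0.2, -0.2, -2.8]
grip_width: 0.0172
grip_force: 25.0
```

Request:
{"name": "servo_tool", "arguments": {
  "plan": [
    [0,0.001,0,0.001,0,0,0],
    [0,0.002,0,0.002,0,0,0],
    [0,0.003,0,0.002,0,0,0],
    [0,0.004,0,0.004,0,0,0],
    [0,0.004,0,0.003,0,0,0],
    [0,0.003,0,0.003,0,0,0],
    [0,0.002,0,0.002,0,0,0],
    [0,0.001,0,0,0,0,0]
  ]
}}

```text
time_s: 12.5
ee_pos: [0.5516, -0.2208, 0.2079]
eef_rot: [-3.142, -0.436, -0.146]
force: [0.4, 0.4, -3.7]
grip_width: 0.0175
grip_force: 25.0
```

```bash
python3 - <<'E'
from h import *
c=save('wrist','wr4'); t=save('top','top6'); o=ctrl.get_obs(); T=tool(25); q=R.from_euler('xyz',o['eef_rot'])
gp=o['ee_pos']-.019*q.apply([0,0,1]); print(o['time_s'],o['ee_pos'],gp,(q.inv()*T).as_rotvec(),o['force'],o['grip_width'],o['grip_force'])
A=cv2.resize(t['pixels'][130:290,340:500],(400,400),interpolation=2); B=cv2.resize(c['pixels'],(400,250)); B=np.vstack([B,np.zeros((150,400,3),np.uint8)])
cv2.imwrite('pics/p3.png',np.hstack([A,B])[:,:,::-1])
def fit(q):
    for i in range(6):
        A=np.c_[2*q,np.ones(len(q))]; s=np.linalg.lstsq(A,(q**2).sum(1),rcond=None)[0]; rr=np.sqrt(s[2]+s[0]**2+s[1]**2); d=abs(np.hypot(*(q-s[:2]).T)-rr); q=q[d<.004]
    return s[:2],rr,len(q)
W=cloud(c); P=W.reshape(-1,3)
d=np.hypot(*(P[:,:2]-gp[:2]).T); m=(abs(P[:,2]-gp[2]+.05)<.008)&(d>.058)&(d<.075); p=P[m]; print('basket',len(p),fit(p[:,:2]))
m=(abs(P[:,2]-.110)<.004)&(abs(np.hypot(*(P[:,:2]-[.577,-.2255]).T)-.0975)<.035); p=P[m]; print('rim pts',len(p),p.mean(0)); r=np.hypot(*(p[:,:2]-[.577,-.2255]).T); print(np.histogram(r,10))
np.save('pics/rim.npy',p)
E
```

```text
12.6 [ 0.55156484 -0.22081045  0.20814759] [ 0.54361345 -0.21964354  0.22536426] [-0.00012036 -0.00039546  0.000431  ] [ 0.51720669  0.17743411 -2.58845677] 0.017548819179457012 24.999379213622888
basket 2781 (array([ 0.54448722, -0.22017316]), np.float64(0.06383608371263481), 2759)
rim pts 7208 [ 0.60567053 -0.23155672  0.10889883]
(array([1084, 1593, 1555, 1538, 1326,   69,   41,    0,    0,    2]), array([0.07021181, 0.07587674, 0.08154167, 0.0872066 , 0.09287153,
       0.09853646, 0.10420139, 0.10986632, 0.11553126, 0.12119619,
       0.12686112]))
```

View pics/p3.png

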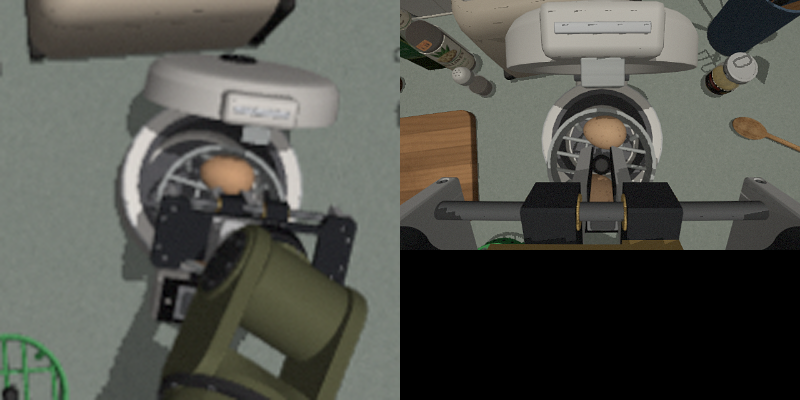

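The basket hangs level in front of the open lid in both views. In the wrist half the grip is at (602,165), the far pot rim is visible around (605,95), and the light tab at (605,70) is the lid's catch.

```bash
python3 - <<'E'
from h import *
from scipy.optimize import least_squares
p=np.load('pics/rim.npy')[:,:2]
c0=np.array([.577,-.2255])
for it in range(4):
    d=p-c0; a=np.arctan2(d[:,1],d[:,0]); r=np.hypot(*d.T); A=[];B=[]
    for b in np.linspace(-np.pi,np.pi,73):
        m=abs(a-b)<.044
        if m.sum()>25: ro=np.percentile(r[m],97); ri=np.percentile(r[m],3); A.append([b,ri,ro])
    A=np.array(A); I=A[(A[:,1]<.078)]; O=A[(A[:,2]>.09)]
    f=lambda c:np.r_[np.hypot(*(c0+I[:,1:2]*np.c_[np.cos(I[:,0]),np.sin(I[:,0])]-c[:2]).T)-c[2],np.hypot(*(c0+O[:,2:]*np.c_[np.cos(O[:,0]),np.sin(O[:,0])]-c[:2]).T)-c[3]]
    s=least_squares(f,[*c0,.073,.0965],loss='soft_l1',f_scale=.001).x; c0=s[:2]
print('mouth by wrist',s,len(I),len(O),np.degrees(I[:,0]).round()[[0,-1]])
for n in('wr4','top6','top4'):
    W=cloud(dict(np.load('pics/%s.npz'%n))).reshape(-1,3); L=RC.inv().apply(W-np.array([.578,-.225,0]))
    m=(abs(L[:,1])<.05)&(L[:,2]>.255)&(L[:,2]<.34)&(L[:,0]>-.03)&(L[:,0]<.14); l=L[m]
    for a,b in((.255,.27),(.27,.285),(.285,.3),(.3,.31),(.31,.32),(.32,.335)):
        k=l[(l[:,2]>=a)&(l[:,2]<b)]; print(n,a,len(k),k[:,0].min().round(3) if len(k) else '',np.percentile(k[:,0],5).round(3) if len(k) else '')
E
```

```text
mouth by wrist [ 0.57860696 -0.22627186  0.07248581  0.09703527] 51 42 [-150.  135.]
wr4 0.255 44 0.044 0.044
wr4 0.27 455 0.038 0.039
wr4 0.285 3846 0.015 0.033
wr4 0.3 4596 0.015 0.016
wr4 0.31 14539 0.029 0.031
wr4 0.32 2222 0.042 0.048
top6 0.255 31 0.087 0.087
top6 0.27 53 0.037 0.039
top6 0.285 312 0.013 0.036
top6 0.3 214 0.014 0.017
top6 0.31 311 0.028 0.03
top6 0.32 37 0.038 0.039
top4 0.255 32 0.087 0.087
top4 0.27 57 0.037 0.04
top4 0.285 318 0.013 0.026
top4 0.3 205 0.013 0.017
top4 0.31 317 0.028 0.03
top4 0.32 26 0.04 0.045
```

```bash
sed -i 's/C=np.array(.*0\.\])/C=np.array([.578,-.225,0.])/' h.py; python3 - <<'E'
from h import *
T=tool(25); zt=T.apply([0,0,1]); P=lambda x,z: cw(x,0,z)+.019*zt
e=plan([(P(0,.214),T,8,0),(P(0,.165),T,8,0)],smooth=True); print(e[0])
plan([(P(0,.120),T,8,0)],start=e,smooth=True)
E
```

```text
[[0,0.001,0,0.001,0,0,0],[0,0.003,0,0.003,0,0,0],[0,0.004,0,0.004,0,0,0],[0,0.005,0,0.005,0,0,0],[0,0.005,0,0.004,0,0,0],[0,0.005,0,0.004,0,0,0],[0,0.003,0,0.003,0,0,0],[0,0.001,0,0.001,0,0,0]]
[[0,-0.001,0,0.002,0,0,0],[0,-0.002,0,0.005,0,0,0],[0,-0.003,0,0.007,0,0,0],[0,-0.005,0,0.008,0,0,0],[0,-0.004,0,0.009,0,0,0],[0,-0.003,0,0.007,0,0,0],[0,-0.002,0,0.005,0,0,0],[0,-0.001,0,0.001,0,0,0]]
[ 0.58582031 -0.22583658  0.14816175]
[[0,-0.001,0,0.002,0,0,0],[0,-0.002,0,0.004,0,0,0],[0,-0.003,0,0.007,0,0,0],[0,-0.004,0,0.008,0,0,0],[0,-0.003,0,0.007,0,0,0],[0,-0.003,0,0.007,0,0,0],[0,-0.002,0,0.005,0,0,0],[0,-0.001,0,0.001,0,0,0]]
```

Request:
{"name": "servo_tool", "arguments": {
  "plan": [
    [0,0.001,0,0.001,0,0,0],
    [0,0.003,0,0.003,0,0,0],
    [0,0.004,0,0.004,0,0,0],
    [0,0.005,0,0.005,0,0,0],
    [0,0.005,0,0.004,0,0,0],
    [0,0.005,0,0.004,0,0,0],
    [0,0.003,0,0.003,0,0,0],
    [0,0.001,0,0.001,0,0,0]
  ]
}}

```text
time_s: 13.6
ee_pos: [0.5864, -0.2258, 0.1966]
eef_rot: [-3.142, -0.436, -0.145]
force: [-0.5, 1.2, -3.6]
grip_width: 0.0175
grip_force: 25.0
```

Request:
{"name": "servo_tool", "arguments": {
  "plan": [
    [0,-0.001,0,0.002,0,0,0],
    [0,-0.002,0,0.005,0,0,0],
    [0,-0.003,0,0.007,0,0,0],
    [0,-0.005,0,0.008,0,0,0],
    [0,-0.004,0,0.009,0,0,0],
    [0,-0.003,0,0.007,0,0,0],
    [0,-0.002,0,0.005,0,0,0],
    [0,-0.001,0,0.001,0,0,0]
  ]
}}

```text
time_s: 14.6
ee_pos: [0.5857, -0.2258, 0.1477]
eef_rot: [-3.141, -0.436, -0.146]
force: [-0.4, 0.5, -3.2]
grip_width: 0.0174
grip_force: 25.0
```

```bash
python3 - <<'E'
from h import *
c=save('wrist','wr5'); t=save('top','top7'); o=ctrl.get_obs(); T=tool(25); q=R.from_euler('xyz',o['eef_rot']); zt=T.apply([0,0,1])
gp=o['ee_pos']-.019*q.apply([0,0,1]); print(o['time_s'],o['ee_pos'],gp,(q.inv()*T).as_rotvec(),o['force'],o['grip_width'],o['grip_force'])
A=cv2.resize(t['pixels'][130:290,340:500],(400,400),interpolation=2); B=c['pixels'][50:300,120:520]; B=np.vstack([B,np.zeros((150,400,3),np.uint8)])
cv2.imwrite('pics/p4.png',np.hstack([A,B])[:,:,::-1])
plan([(cw(0,0,.120)+.019*zt,T,8,0)],smooth=True)
E
```

```text
14.7 [ 0.58578003 -0.22584461  0.14808661] [ 0.57782947 -0.2246775   0.16530365] [-0.000104   -0.00034973  0.00039373] [ 0.00692713  0.18512494 -2.84368488] 0.017805181015530518 24.9994012321622
[[0,-0.001,0,0.002,0,0,0],[0,-0.002,0,0.004,0,0,0],[0,-0.003,0,0.007,0,0,0],[0,-0.003,0,0.008,0,0,0],[0,-0.004,0,0.007,0,0,0],[0,-0.003,0,0.007,0,0,0],[0,-0.002,0,0.005,0,0,0],[0,-0.001,0,0.001,0,0,0]]
```

View pics/p4.png

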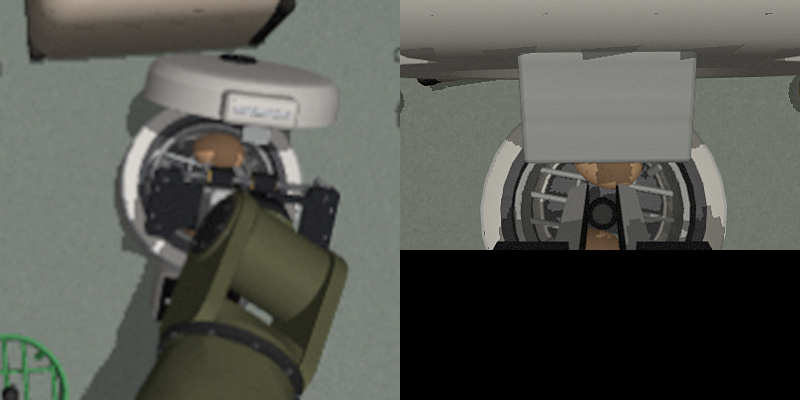

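The basket is partly in the pot mouth. In the wrist half the grip at (602,213) is centred and the gap is even, about 510–540 on the left and 690–715 on the right. The lid's catch plate (520–695, 55–160) is close to the camera, so I descend while watching the force.

Request:
{"name": "servo_tool", "arguments": {
  "plan": [
    [0,-0.001,0,0.002,0,0,0],
    [0,-0.002,0,0.004,0,0,0],
    [0,-0.003,0,0.007,0,0,0],
    [0,-0.003,0,0.008,0,0,0],
    [0,-0.004,0,0.007,0,0,0],
    [0,-0.003,0,0.007,0,0,0],
    [0,-0.002,0,0.005,0,0,0],
    [0,-0.001,0,0.001,0,0,0]
  ]
}}

```text
time_s: 15.7
ee_pos: [0.5858, -0.2258, 0.1025]
eef_rot: [-3.141, -0.436, -0.146]
force: [-0.8, -0.1, -2.7]
grip_width: 0.0176
grip_force: 25.0
```

Request:
{"name": "servo_tool", "arguments": {
  "plan": [
    [0,0,0,0.002,0,0,0],
    [0,-0.001,0,0.001,0,0,0],
    [0,0,0,0.001,0,0,0],
    [0,0,0,0,0,0,0],
    [0,0,0,0,0,0,0],
    [0,0,0,0,0,0,0],
    [0,0,0,0,0,0,0],
    [0,0,0,0,0,0,0]
  ]
}}

```text
time_s: 16.7
ee_pos: [0.5867, -0.226, 0.0989]
eef_rot: [3.142, -0.437, -0.146]
force: [0.9, -0.5, -4.1]
grip_width: 0.0178
grip_force: 25.0
```

```bash
python3 - <<'E'
from h import *
o=ctrl.get_obs(); q=R.from_euler('xyz',o['eef_rot']); 
gp=o['ee_pos']-.019*q.apply([0,0,1]); print(gp,o['force'],o['grip_width'],o['grip_force'])
c=ctrl.camera('top'); W=cloud(c); L=RC.inv().apply(W.reshape(-1,3)-C); m=(abs(L[:,1])<.05)&(L[:,2]>.285)&(L[:,2]<.31)&(L[:,0]>-.03); print(np.percentile(L[m][:,0],5))
E
```

```text
[ 0.57871653 -0.22479308  0.11608402] [ 0.93235264 -0.46071428 -4.05976277] 0.017762770377095248 24.999556147740805
0.01847970581404031
```

Request:
{"name": "servo_tool", "arguments": {
  "plan": [
    [0,0,0,0.001,0,0,0],
    [0,0,0,0,0,0,0],
    [0,0,0,0,0,0,0],
    [0,0,0,0,0,0,0],
    [0,0,0,0,0,0,0],
    [0,0,0,0,0,0,0],
    [0,0,0,0,0,0,0],
    [0,0,0,0,0,0,0]
  ]
}}

```text
time_s: 17.75
ee_pos: [0.5871, -0.226, 0.098]
eef_rot: [3.142, -0.437, -0.146]
force: [0.8, -0.4, -2.7]
grip_width: 0.0171
grip_force: 25.0
```

Request:
{"name": "servo_tool", "arguments": {
  "plan": [
    [0,0,0,0.001,0,0,0],
    [0,0,0,0,0,0,0],
    [0,0,0,0,0,0,0],
    [0,0,0,0,0,0,0],
    [0,0,0,0,0,0,0],
    [0,0,0,0,0,0,0],
    [0,0,0,0,0,0,0],
    [0,0,0,0,0,0,0]
  ]
}}

```text
time_s: 18.75
ee_pos: [0.5876, -0.2261, 0.0971]
eef_rot: [3.141, -0.437, -0.145]
force: [-1.0, 0.8, 1.1]
grip_width: 0.0173
grip_force: 25.0
```

Request:
{"name": "servo_tool", "arguments": {
  "plan": [
    [20,0,0,0,0,0,0],
    [30,0,0,0,0,0,0],
    [45,0,0,0,0,0,0],
    [45,0,0,0,0,0,0],
    [45,0,0,0,0,0,0],
    [45,0,0,-0.004,0,0,0],
    [45,0,0,-0.01,0,0,0],
    [45,0,0,-0.016,0,0,0]
  ]
}}

```text
time_s: 19.75
ee_pos: [0.5745, -0.2241, 0.1249]
eef_rot: [-3.142, -0.436, -0.146]
force: [-0.9, 0.6, 0.9]
grip_width: 0.0423
grip_force: 0.0
```

Request:
{"name": "servo_tool", "arguments": {
  "plan": [
    [45,0,0,-0.02,0,0,0],
    [45,0,0,-0.03,0,0,0],
    [45,0,0,-0.035,0,0,0],
    [30,0,0,-0.035,0,0,0],
    [0,0,0,-0.03,0,0,0],
    [0,0,0,-0.02,0,0,0],
    [0,0,0,-0.01,0,0,0],
    [0,0,0,0,0,0,0]
  ]
}}

```text
time_s: 20.75
ee_pos: [0.4995, -0.2132, 0.288]
eef_rot: [3.141, -0.438, -0.145]
force: [-0.1, 1.1, -0.2]
grip_width: 0.0004
grip_force: 0.0
```

```bash
python3 - <<'E'
from h import *
c=save('wrist','wr6'); t=save('top','top8'); o=ctrl.get_obs(); print(o['time_s'],o['ee_pos'],RC.inv().apply(o['ee_pos']-C),o['eef_rot'],o['force'],o['qpos'])
cv2.imwrite('pics/p5.png',np.vstack([c['pixels'][:,:,::-1]])[:,:])
W=cloud(c); P=W.reshape(-1,3); g=cw(0,0,.115)
m=(P[:,2]>.123)&(P[:,2]<.14)&(np.hypot(*(P-g)[:,:2].T)<.03); print('grip',m.sum(),np.median(P[m],0),P[m].max(0))
d=np.hypot(*(P-g)[:,:2].T); m=(abs(P[:,2]-.065)<.008)&(d>.055)&(d<.07); p=P[m]; A=np.c_[p[:,:2]-g[:2],np.ones(len(p))]; print('rim plane',len(p),np.linalg.lstsq(A,p[:,2],rcond=None)[0])
E
```

```text
20.85 [ 0.49953895 -0.2130961   0.28669272] [-0.0793581   0.00036259  0.28669272] [-3.1412625  -0.43582905 -0.14576071] [-0.41069519 -0.14751414 -0.55134108] [-0.55505987 -0.00652328  1.74120338  0.19978618  1.01234623  1.08922086]
grip 166 [ 0.57821942 -0.22579366  0.13249939] [ 0.58787864 -0.21766029  0.13482376]
rim plane 1161 [-0.00577981 -0.00049811  0.06415946]
```

View pics/p5.png

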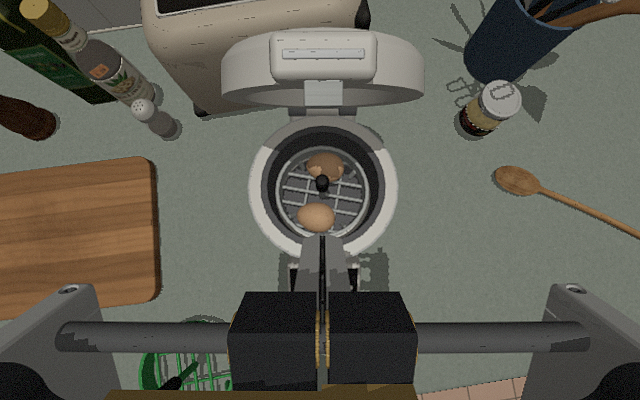

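The picture shows the basket standing level in the pot, with its grip at (322,183) and both eggs in it at (325,165) and (316,217). The lid is still open at the top of the frame.

```bash
cat >> h.py <<'E'
def arc(th,gap=0.): return cw(.103-.165*np.cos(th)+(.044+gap+.008*np.sin(th))*np.sin(th),0,.110+.165*np.sin(th)+(.044+gap+.008*np.sin(th))*np.cos(th))
E
python3 - <<'E'
from h import *
W=cloud(dict(np.load('pics/wr6.npz'))).reshape(-1,3); L=RC.inv().apply(W-C)
for x in np.arange(.08,.3,.02):
    m=(abs(L[:,0]-x)<.01)&(abs(L[:,1])<.12); print(round(x,2),m.sum(),np.nanmax(L[m,2]).round(3) if m.sum() else '')
T=tool(0)
s=plan([(cw(-.05,0,.385),T,5,0),(cw(.13,0,.385),T,6,0),(cw(.128,0,.315),T,4,0),(arc(1.2,.012),T,1+8,0)]); print(s[0],arc(1.2,.012),arc(1.2))
E
```

```text
0.08 3174 0.304
0.1 2312 0.185
0.12 577 0.154
0.14 784 0.003
0.16 1180 0.188
0.18 2811 0.194
0.2 1516 0.194
0.22 15 0.177
0.24 0 
0.26 0 
0.28 0 
[[0,0.014,0,-0.015,0,-0.09,0],[0,0.012,0,-0.017,0,-0.08,0],[0,0.011,0,-0.017,0,-0.09,0],[0,0.009,0,-0.019,0,-0.09,0],[0,0.007,0,-0.019,0,-0.086,0],[0,0.03,0,0,0,0,0],[0,0.03,0,0,0,0,0],[0,0.03,0,0,0,0,0]]
[[0,0.03,0,0,0,0,0],[0,0.03,0,0,0,0,0],[0,0.03,0,0,0,0,0],[0,0,0,0.018,0,0,0],[0,-0.001,0,0.017,0,0,0],[0,0,0,0.018,0,0,0],[0,-0.001,0,0.017,0,0,0],[0,-0.003,0,0.003,0,0,0]]
[[0,-0.003,0,0.003,0,0,0],[0,-0.002,0,0.004,0,0,0],[0,-0.003,0,0.003,0,0,0],[0,-0.003,0,0.003,0,0,0],[0,-0.003,0,0.003,0,0,0],[0,-0.003,0,0.003,0,0,0],[0,-0.002,0,0.003,0,0,0],[0,-0.003,0,0.004,0,0,0]]
[ 0.67951331 -0.23949094  0.28634006] [ 0.67926577 -0.23989076  0.28678034] [ 0.6682003  -0.23826362  0.28243204]
```

Request:
{"name": "servo_tool", "arguments": {
  "plan": [
    [0,0.014,0,-0.015,0,-0.09,0],
    [0,0.012,0,-0.017,0,-0.08,0],
    [0,0.011,0,-0.017,0,-0.09,0],
    [0,0.009,0,-0.019,0,-0.09,0],
    [0,0.007,0,-0.019,0,-0.086,0],
    [0,0.03,0,0,0,0,0],
    [0,0.03,0,0,0,0,0],
    [0,0.03,0,0,0,0,0]
  ]
}}

```text
time_s: 21.85
ee_pos: [0.6184, -0.2304, 0.3847]
eef_rot: [-3.141, 0.001, -0.145]
force: [-0.5, -0.0, -0.4]
grip_width: 0.0006
grip_force: 0.0
```

Request:
{"name": "servo_tool", "arguments": {
  "plan": [
    [0,0.03,0,0,0,0,0],
    [0,0.03,0,0,0,0,0],
    [0,0.03,0,0,0,0,0],
    [0,0,0,0.018,0,0,0],
    [0,-0.001,0,0.017,0,0,0],
    [0,0,0,0.018,0,0,0],
    [0,-0.001,0,0.017,0,0,0],
    [0,-0.003,0,0.003,0,0,0]
  ]
}}

```text
time_s: 22.85
ee_pos: [0.6982, -0.242, 0.31]
eef_rot: [-3.141, 0.002, -0.145]
force: [0.1, -0.1, 0.4]
grip_width: 0.0002
grip_force: 0.0
```

```bash
python3 - <<'E'
from h import *
o=ctrl.get_obs(); T=tool(0); print(o['time_s'],RC.inv().apply(o['ee_pos']-C),(R.from_euler('xyz',o['eef_rot']).inv()*T).as_rotvec(),o['force'])
seg=[(arc(1.2,.010),T,5,0)]+[(arc(t),T,1,0) for t in [1.17,1.15,1.12]]+[(arc(t),T,1,0) for t in np.linspace(1.12,.12,25)[1:]]+[(arc(t),T,1,0) for t in (.10,.085,.07,.055,.04,.03,.02,.01)]
e=plan(seg); print(e[0],arc(.01))
E
```

```text
22.85 [0.12140691 0.00070323 0.3099546 ] [-0.00072324  0.00219269  0.0006667 ] [ 0.13936861 -0.07867556  0.42494113]
[[0,-0.004,0,0.005,0,0,0],[0,-0.004,0,0.005,0,0,0],[0,-0.005,0,0.004,0,0,0],[0,-0.004,0.001,0.005,0,0,0],[0,-0.004,0,0.005,-0.001,0.002,0.001],[0,-0.014,0,0.004,0,0,0],[0,-0.004,0,0,0,0,0],[0,-0.005,0,0.001,0,0,0]]
[[0,-0.007,0,0.001,0,0,0],[0,-0.008,0,0.002,0,0,0],[0,-0.007,0,0.002,0,0,0],[0,-0.007,0,0.002,0,0,0],[0,-0.007,0,0.003,0,0,0],[0,-0.006,0,0.003,0,0,0],[0,-0.007,0,0.003,0,0,0],[0,-0.007,0,0.003,0,0,0]]
[[0,-0.006,0,0.004,0,0,0],[0,-0.006,0,0.004,0,0,0],[0,-0.006,0,0.004,0,0,0],[0,-0.006,0,0.005,0,0,0],[0,-0.006,0,0.004,0,0,0],[0,-0.006,0,0.005,0,0,0],[0,-0.005,0,0.006,0,0,0],[0,-0.005,0,0.005,0,0,0]]
[[0,-0.005,0,0.006,0,0,0],[0,-0.004,0,0.006,0,0,0],[0,-0.005,0,0.006,0,0,0],[0,-0.004,0,0.006,0,0,0],[0,-0.003,0,0.006,0,0,0],[0,-0.004,0,0.007,0,0,0],[0,-0.003,0,0.007,0,0,0],[0,-0.003,0,0.007,0,0,0]]
[[0,-0.001,0,0.003,0,0,0],[0,-0.001,0,0.003,0,0,0],[0,-0.001,0,0.002,0,0,0],[0,-0.001,0,0.003,0,0,0],[0,0,0,0.002,0,0,0],[0,-0.001,0,0.002,0,0,0],[0,0,0,0.002,0,0,0],[0,-0.001,0,0.001,0,0,0]]
[ 0.51694598 -0.21630074  0.1560312 ] [ 0.51710389 -0.21604545  0.15572777]
```

Request:
{"name": "servo_tool", "arguments": {
  "plan": [
    [0,-0.004,0,0.006,0,0,0],
    [0,-0.005,0,0.006,0,0,0],
    [0,-0.006,0,0.006,0,0,0],
    [0,-0.006,0.001,0.005,0,0,0],
    [0,-0.006,0,0.003,-0.001,0.002,0.001],
    [0,-0.006,0,0.001,0,0,0],
    [0,-0.006,0,0.001,0,0,0],
    [0,-0.005,0,0.001,0,0,0]
  ]
}}

```text
time_s: 23.85
ee_pos: [0.6545, -0.2368, 0.2837]
eef_rot: [3.14, -0.004, -0.147]
force: [1.1, -0.3, 0.8]
grip_width: 0.0002
grip_force: 0.7
```

Request:
{"name": "servo_tool", "arguments": {
  "plan": [
    [0,-0.007,0,0.001,0,0,0],
    [0,-0.008,0,0.002,0,0,0],
    [0,-0.007,0,0.002,0,0,0],
    [0,-0.007,0,0.002,0,0,0],
    [0,-0.007,0,0.003,0,0,0],
    [0,-0.006,0,0.003,0,0,0],
    [0,-0.007,0,0.003,0,0,0],
    [0,-0.007,0,0.003,0,0,0]
  ]
}}

```text
time_s: 24.85
ee_pos: [0.599, -0.2286, 0.264]
eef_rot: [3.14, -0.003, -0.147]
force: [1.6, -0.1, -0.4]
grip_width: 0.0005
grip_force: 0.6
```

Request:
{"name": "servo_tool", "arguments": {
  "plan": [
    [0,-0.006,0,0.004,0,0,0],
    [0,-0.006,0,0.004,0,0,0],
    [0,-0.006,0,0.004,0,0,0],
    [0,-0.006,0,0.005,0,0,0],
    [0,-0.006,0,0.004,0,0,0],
    [0,-0.006,0,0.005,0,0,0],
    [0,-0.005,0,0.006,0,0,0],
    [0,-0.005,0,0.005,0,0,0]
  ]
}}

```text
time_s: 25.85
ee_pos: [0.5536, -0.2219, 0.2267]
eef_rot: [3.14, -0.003, -0.147]
force: [1.1, 0.3, 0.4]
grip_width: 0.0005
grip_force: 0.6
```

Request:
{"name": "servo_tool", "arguments": {
  "plan": [
    [0,-0.005,0,0.006,0,0,0],
    [0,-0.004,0,0.006,0,0,0],
    [0,-0.005,0,0.006,0,0,0],
    [0,-0.004,0,0.006,0,0,0],
    [0,-0.003,0,0.006,0,0,0],
    [0,-0.004,0,0.007,0,0,0],
    [0,-0.003,0,0.007,0,0,0],
    [0,-0.003,0,0.007,0,0,0]
  ]
}}

```text
time_s: 26.85
ee_pos: [0.5233, -0.2175, 0.1755]
eef_rot: [3.14, -0.003, -0.147]
force: [-1.0, -0.4, 0.8]
grip_width: 0.0003
grip_force: 0.8
```

Request:
{"name": "servo_tool", "arguments": {
  "plan": [
    [0,-0.001,0,0.003,0,0,0],
    [0,-0.001,0,0.003,0,0,0],
    [0,-0.001,0,0.002,0,0,0],
    [0,-0.001,0,0.003,0,0,0],
    [0,0,0,0.002,0,0,0],
    [0,-0.001,0,0.002,0,0,0],
    [0,0,0,0.002,0,0,0],
    [0,-0.001,0,0.001,0,0,0]
  ]
}}

```text
time_s: 27.85
ee_pos: [0.5179, -0.2168, 0.1582]
eef_rot: [3.14, -0.004, -0.146]
force: [1.0, -0.5, 1.6]
grip_width: 0.0002
grip_force: 1.1
```

```bash
python3 - <<'E'
from h import *
o=ctrl.get_obs(); print(o['time_s'],RC.inv().apply(o['ee_pos']-C),o['force'])
W=cloud(save('top','top9')); print(W[180:190,420:430,2].mean(),W[205:215,400:410,2].mean())
E
```

```text
27.85 [-0.06070668 -0.00059225  0.15820722] [ 0.96477686 -0.48798683  1.55824552]
nan nan
```

Request:
{"name": "servo_tool", "arguments": {
  "plan": [
    [0,0,0,0.001,0,0,0],
    [0,0,0,0.001,0,0,0],
    [0,0,0,0.001,0,0,0],
    [0,0,0,0.001,0,0,0],
    [0,0,0,0,0,0,0],
    [0,0,0,0,0,0,0],
    [0,0,0,0,0,0,0],
    [0,0,0,0,0,0,0]
  ]
}}

```text
time_s: 28.9
ee_pos: [0.5177, -0.2167, 0.154]
eef_rot: [3.14, -0.004, -0.147]
force: [-1.5, -0.1, 1.6]
grip_width: 0.0005
grip_force: 0.8
```

Request:
{"name": "servo_tool", "arguments": {
  "plan": [
    [0,0,0,0.001,0,0,0],
    [0,0,0,0,0,0,0],
    [0,0,0,0,0,0,0],
    [0,0,0,0.001,0,0,0],
    [0,0,0,0,0,0,0],
    [0,0,0,0,0,0,0],
    [0,0,0,0,0,0,0],
    [0,0,0,0,0,0,0]
  ]
}}

```text
time_s: 29.9
ee_pos: [0.5176, -0.2167, 0.1525]
eef_rot: [3.14, -0.004, -0.147]
force: [-4.2, 1.3, 7.4]
grip_width: 0.0004
grip_force: 3.8
```

Request:
{"name": "servo_tool", "arguments": {
  "plan": [
    [0,0,0,0.001,0,0,0],
    [0,0,0,0,0,0,0],
    [0,0,0,0,0,0,0],
    [0,0,0,0.001,0,0,0],
    [0,0,0,0,0,0,0],
    [0,0,0,0,0,0,0],
    [0,0,0,0,0,0,0],
    [0,0,0,0,0,0,0]
  ]
}}

```text
time_s: 30.9
ee_pos: [0.5175, -0.2168, 0.1516]
eef_rot: [3.14, -0.004, -0.147]
force: [-9.6, 4.3, 18.0]
grip_width: 0.0001
grip_force: 9.2
```

Request:
{"name": "servo_tool", "arguments": {
  "plan": [
    [0,0,0,-0.003,0,0,0],
    [0,0,0,-0.003,0,0,0],
    [0,0,0,-0.004,0,0,0],
    [0,0,0,-0.01,0,0,0],
    [0,0,0,-0.02,0,0,0],
    [0,-0.02,0,-0.04,0,0,0],
    [0,-0.03,0,-0.04,0,0,0],
    [0,-0.03,0,-0.03,0,0,0]
  ]
}}

```text
time_s: 31.9
ee_pos: [0.4372, -0.2046, 0.3018]
eef_rot: [3.14, -0.005, -0.146]
force: [-0.2, -1.0, 0.2]
grip_width: 0.0005
grip_force: 0.0
```

Request:
{"name": "servo_tool", "arguments": {
  "plan": [
    [0,-0.04,0,-0.01,0,0,0],
    [0,-0.04,0,0,0,0,0],
    [0,-0.03,0,0,0,0,0],
    [0,-0.01,0,0,0,0,0],
    [0,0,0,0,0,0,0],
    [0,0,0,0,0,0,0],
    [0,0,0,0,0,0,0],
    [0,0,0,0,0,0,0]
  ]
}}

```text
time_s: 32.9
ee_pos: [0.3196, -0.1872, 0.3091]
eef_rot: [3.141, -0.003, -0.146]
force: [-0.1, 0.2, -0.3]
grip_width: 0.0003
grip_force: 0.0
```

```bash
python3 - <<'E'
from h import *
c=save('wrist','wr7'); t=save('top','top10'); o=ctrl.get_obs(); print(o['time_s'],o['ee_pos'],o['force'])
for k in(c,t):
    W=cloud(k).reshape(-1,3); L=RC.inv().apply(W-C); m=(np.hypot(L[:,0],L[:,1])<.08)&(L[:,2]<.2); l=L[m]; 
    A=np.c_[l[:,:2],np.ones(len(l))]; print(len(l),np.linalg.lstsq(A,l[:,2],rcond=None)[0])
cv2.imwrite('pics/p6.png',np.vstack([cv2.resize(t['pixels'],(480,300)),cv2.resize(c['pixels'],(480,300))])[:,:,::-1])
E
```

```text
33.0 [ 0.31945405 -0.18723045  0.30915069] [ 0.16726221 -0.43446315  0.47173059]
995 [ 0.04270732 -0.00651658  0.15743792]
2839 [ 4.82880762e-03 -3.11149115e-05  1.53275634e-01]
```

View pics/p6.png

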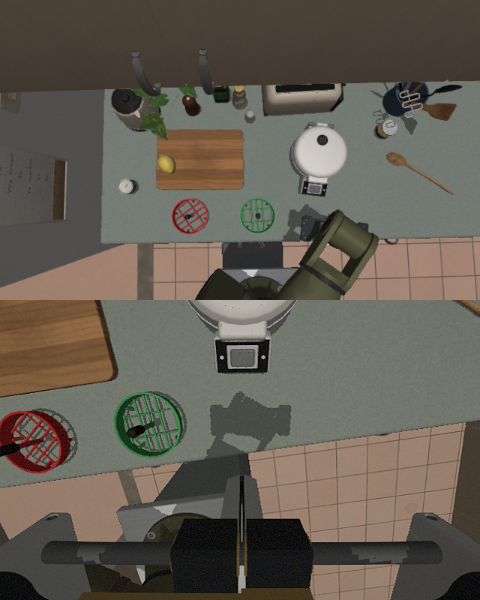

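The top view shows the lid shut at (318,152), still flat about 2 s after I let go. Nothing has been knocked over and the arm is clear.

```bash
python3 -c "
from station import ctrl
print(ctrl.hand_in())"
```

```text
the job is handed in; nothing more can be done
None
```

The job is handed in at about 33 s: the lid sprang open by itself, the basket with both eggs stands level in the pot, and the lid is pressed shut and was still shut 2 s after I let go, with nothing knocked over.

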